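# Shut an instrument case and snap its draw latch over centre

### The arm

A 7-joint arm with a two-finger parallel gripper is mounted at the origin on a cart in front of the work surface, level with it; the furniture and walls round the work are solid. World frame = base frame: x ahead of the robot, y to its left, z up, the work surface at z = 0. Lengths are in m, angles in rad, forces in N, time in s.
With the tool pointing down it reaches from about 0.425 to 0.825 m from the base axis. Payload 3.6 kg.
Tool frame: the origin (TCP) lies at the very end of the fingers, on their centre line; the grasp point (between the pads) lies behind it (ctrl.tcp_to_grasp is the z of the grasp point in the tool frame, in m); z points along the fingers, y is the line along which they close (so a half turn about z gives the same grasp; the last joint's range is limited). The gripper opens to 85 mm and grips with 20 to 120 N. Pads are 22 mm wide; open, the fingers measure 114 mm over their backs; the gripper's body (76 mm by 85 mm) begins 54 mm behind the grasp point. The pads swing forward as they close: fully open they stand 13 mm farther back than shut.
Start: joints at [-1.159, 0.615, -0.013, 1.423, 0.008, 1.103, -0.04], TCP at [0.276, 0.588, 0.231] pointing down, gripper open.
Joint ranges: [-3.12, 3.12], [-0.3, 2.06], [-1.34, 1.32], [0.26, 2.42], [-1.36, 4.5], [0.01, 1.98], [-2.84, 2.84]. Speed limits (rad/s): [2.79, 2.79, 3.14, 3.14, 3.14, 3.14, 3.14].

### API

Orientations are given as a unit quaternion [x, y, z, w].
In Python, from workcell import ctrl, solver, eyes, finish_job, finder gives the robot as it stands. Calls block until the motion is done:
- ctrl.move_ptp(position, orientation): joint-space move of the TCP to a pose.
- ctrl.move_l(position, rot=None, max_speed=0.15, contact_N=None): straight line of the TCP; rot=None keeps the orientation; max_speed is the mean speed in m/s. With contact_N (N) it stops when the force on the tool has changed by that much, and returns True; else False.
- ctrl.move_j(angles): joint-space move.
- ctrl.ungrasp() and ctrl.grab(grasp_force=None): open the fingers fully, or close them until they stop; grasp_force is the grip in N (None keeps the last).
- ctrl.sleep(seconds).
- solver.inverse_kinematics(position, orientation): joint angles nearest the present ones, or None.
- ctrl.sense(): the state.
- eyes.get_image(name): name is "scene" or "top"; returns (picture, depth): 480x640x3 uint8, red, green, blue; 480x640 float32, m along the optical axis (not along the pixel's ray), 0 where there is no reading.
- eyes.camera_params(name): a dict with "camera_matrix" (3x3 intrinsics, pixels), "rvec" (rotation vector, rad) and "tvec" (3), from world to camera coordinates, as OpenCV has them. Camera axes: x right, y down, z forward; pixel columns grow to the right and rows downward; lengths in m; the calibration is good to about 2 mm. A picture is of the moment at which its call begins. camera_params takes no time and is no camera call.
A pose or a line that the arm cannot do raises ctrl.MotionError and nothing moves.
- finish_job(): hands the job in; it is judged then, once.
Trained networks look in the newest picture that a camera, given by its name, has taken for a name from the list of things; names that differ only in an ending like _2 or _b are one class to them, and where a whole thing is asked for, a point or a joint stands for the part that bears it (a point fixed in the world has none). Each returns a list of dicts, best first, with "conf" (0 to 1); they miss things now and then, are a little off and sometimes report something else, mostly with a low value. They report only what shows in the picture. A call takes as long as a camera call.
- finder.cut_out(camera, name): "region" (480x640 bool, what is visible of it) and "xy" ([column, row] in pixels, amid what is visible of it).
The state is a dict: "t": time; "joints": joint angles; "joint_vel": joint speeds; "effort": joint torques, N m; "tcp_pos": TCP position; "eef_rot": TCP orientation; "contact_force": force on the tool from outside, world axes, zero at the start; "moment": the same for the moment, N m; "finger_gap": opening from 0.0 (shut) to 1.0 (fully open); "finger_force": force on a finger pad.
Only numpy, scipy, OpenCV 4.12 (cv2) and the standard library are available. Lean on these libraries where they do the work, as an engineer would, in place of code of your own. Each camera call takes 0.05 s, during which the arm holds its last target. There are 200 camera calls.

### The job

Close up the grey instrument case so that it can be carried: shut its lid, lift the bail of the draw latch over the keeper on the lid so that its cross bar drops behind the keeper's lip, then press the latch lever down until it snaps past centre and lies flat against the case, with the lid clamped tight. Leave the other things on the bench where they are.

Things in the scene. Friction and masses are not known exactly. Their poses are not given: they have to be found in the camera images.
- case: Grey instrument case, fixed to the bench: 210 wide (its y), 130 deep (its x) at the lid, body 110 high, 150 with the shut lid; a multimeter lies inside. Origin: centre of the lid's outline, at the foot. -x points out of the front; the lid's front face is 65 mm from the origin; the body's front panel, with the only latch (at y = 0), slopes in below it by 0.21 rad from vertical. z is up.
- lid (a joint): Lid angle about its hinge on the back top edge (case x +65, z 110 mm): 0 fully shut, larger more open, stop at 1.9. The hinge is stiff (0.22 N m): the lid stays where it is left. Pushed shut and let go, it rests about 2 mm proud at the front (0.012 to 0.02 rad) on a springy gasket (5 N per mm); the latch must draw it down to 0.
- lid_edge (a point): Point on the lid's top surface, mid-width, 10 mm behind its front edge (150 mm above the bench when shut): a place to press the lid down. A flat carrying handle, 10 mm high, lies farther back, 35 to 75 mm behind the front face.
- keeper_seat (a point): Where the axis of the cross bar must lie in the keeper, a steel hook 22 wide on the lid: ledge with upturned lip. It is 12 mm in front of the lid's front face, 122 mm above the bench (lid 0), 3 above the ledge; axes as the lid's (-x out, z up). Trough 8 to 16, lip to 21 mm in front of the face; the lip tops out 2 mm above this point: the bar must pass with its axis 5 mm over it.
- lever_pivot (a point): Axis (along case y) of the latch lever: 8.5 mm in front of the lid's front face, 88 mm above the bench. Axes as the case's.
- lever (a joint): Angle of the steel latch lever about lever_pivot: 0 closed, flat along the sloping front panel (tip down, 0.21 rad in from straight down); grows as it swings out (1.78 = level) and up, stop at 2.6. Friction (0.034 N m) holds it where it is left. 66 long, 18 to 24 wide, 4 thick. Latching, it gets stiffer to about 0.75 rad, passes centre at 0.24 and from about 0.15 snaps home by itself.
- lever_tip (a point): Centre of the lever's rolled tip (6 mm thick, 26 wide), 64 mm from lever_pivot. Press on the lever's outer face (front when closed, upper when it stands out), 40 to 60 mm from the pivot; closing takes up to 4 N there. Closed, the tip is 24 mm above the bench and tucked in under the lid and keeper, so the tool must lean, its fingers pointing in under them.
- bail (a joint): Angle of the bail about the toggle pin, which crosses the lever 15 mm from lever_pivot: 2.97 = folded back along the lever's outer face, as at the start (its weight keeps it there while it leans outwards); it falls as the bail swings up to the lid; about 0 latched. It swings freely and, let go leaning towards the lid, falls against it.
- bail_bar (a point): Middle of the bail's cross bar (along case y, 6 thick, 51 over its ball ends), 45 mm from the toggle pin on two legs 32 apart that straddle the lever and stretch up to 8 mm (10 N per mm). The bar is a roller: pinched by its ends, the bail swings freely about it; pulled up it lifts the lever (3 N). At most 60 mm from lever_pivot. It clears the lip only with the lever at about 1.8 rad or more.
- solder_spool: Bystander: solder spool with green flanges, 55 across, 40 tall (mm); origin at the centre of its underside.
- heat_sink: Bystander: black finned heat sink, 40x50x25 (mm); origin at the centre of its underside.
- mains_capacitor: Bystander: brown capacitor can lying down, 30 across, 56 long (mm); origin at the centre of its underside.
- screwdriver_red: Bystander: screwdriver with red handle, 195 long (mm); origin at the centre of its underside.
- side_cutters: Bystander: side cutters with red handles, 133 long (mm); origin at the centre of its underside.
- finger_orange: Bystander: orange printed gripper finger, 24x70x18 (mm); origin at the centre of its underside.
- mug_1: Bystander: white dotted mug, 92 across, 93 tall (mm); origin at the centre of its underside.

How it is judged:
On the way, in this order (a step that is already met when the one before it is completed fails the run):
1. the lid is shut down onto its gasket (value of joint lid below 0.03 rad), for 0.1 s.
2. the bail's cross bar lies in the keeper, behind its lip, with the lever still up (x of bail_bar in the frame of keeper_seat between -0.004 and 0.004 m and y of bail_bar in the frame of keeper_seat between -0.006 and 0.006 m and z of bail_bar in the frame of keeper_seat between -0.005 and 0.003 m and value of joint lid below 0.03 rad and value of joint lever above 0.5 rad), for 0.1 s.
3. the lever is snapped over centre, the bar still hooked (x of bail_bar in the frame of keeper_seat between -0.004 and 0.004 m and y of bail_bar in the frame of keeper_seat between -0.006 and 0.006 m and z of bail_bar in the frame of keeper_seat between -0.005 and 0.003 m and value of joint lever below 0.1 rad), for 0.2 s.
At the end, for the whole second after the job is handed in: The lid is drawn down fully shut (within 0.005 rad), the bail's cross bar lies in the keeper (within 4 mm across and 6 mm along the bar, 3 mm up and 5 mm down of the seat) and the lever lies flat, within 0.1 rad of its closed stop (all of step 3 and value of joint lid below 0.005 rad); the robot touches nothing.
It fails at once if another thing on the bench is shifted by more than 20 mm (distance of any of solder_spool, heat_sink, mains_capacitor, screwdriver_red, side_cutters, finger_orange, mug_1 from where it was at the start of the episode above 0.02 m).
It also fails if it takes over 58 s, if anything falls off the work surface, if the arm or the gripper's body presses on something with over 40 N, if the wrist force passes 120 N, or if a joint passes its speed limit or range.

## Working session

There is one attempt and no reset: what is moved stays moved. The work goes in short steps, each a Python script; the robot and the scene stay as the last script left them, time stands still between calls to the robot, and variables do not carry over. Pictures are saved under pics/ and viewed, at most 10 in all, crops included, and the job is handed in when it is done.

```bash
mkdir -p pics; ls
cat > h.py <<'E'
import numpy as np, cv2
from scipy.spatial.transform import Rotation as R
from workcell import ctrl, solver, eyes, finish_job, finder
def cam(n):
    p=eyes.camera_params(n); K=np.array(p["camera_matrix"]); Rm=cv2.Rodrigues(np.array(p["rvec"],float))[0]; t=np.array(p["tvec"],float).ravel()
    return K,Rm,t
def cloud(n,d):
    K,Rm,t=cam(n); v,u=np.mgrid[0:480,0:640]
    c=np.stack([(u-K[0,2])/K[0,0]*d,(v-K[1,2])/K[1,1]*d,d],-1)
    w=(c-t)@Rm; w[d<=0]=np.nan
    return w
def proj(n,P):
    K,Rm,t=cam(n); c=np.atleast_2d(P)@Rm.T+t; q=c@K.T; return q[:,:2]/q[:,2:]
E
python3 - <<'E'
from h import *
s=ctrl.sense();print(s,ctrl.tcp_to_grasp)
for n in("scene","top"):
    im,d=eyes.get_image(n);cv2.imwrite(f"pics/{n}0.png",im[:,:,::-1]);np.save(f"pics/{n}0.npy",d)
    K,Rm,t=cam(n);print(n,K[0,0],-Rm.T@t,Rm[2])
    for k in("case","lid","lever","bail","bail_bar","mug_1","solder_spool","heat_sink","mains_capacitor","screwdriver_red","side_cutters","finger_orange"):
        w=cloud(n,d)
        for r in finder.cut_out(n,k)[:1]:
            p=w[r["region"]];print(k,round(r["conf"],2),np.round(r["xy"]),np.round(np.nanmedian(p,0),3),np.round(np.nanpercentile(p,2,axis=0),3),np.round(np.nanpercentile(p,98,axis=0),3))
E
```

```text
pics
workcell.py
{'t': 0.0, 'joints': array([-1.15852647,  0.61593097, -0.01258825,  1.42491732,  0.00810147,
        1.1034011 , -0.04042985]), 'joint_vel': array([-2.32239474e-04,  1.30830732e-03, -3.21664543e-04,  1.53621307e-03,
       -2.40312299e-04,  2.37315795e-04, -7.98755036e-05]), 'effort': array([-1.51931783e-05, -4.69219279e+01,  2.59009162e-01, -1.71032989e+01,
        9.92778107e-03,  9.59472178e-03,  1.07239806e-06]), 'tcp_pos': array([0.27581459, 0.58772564, 0.2301245 ]), 'eef_rot': array([ 2.17622074e-01,  9.76032241e-01, -1.27777597e-03, -2.56199945e-04]), 'contact_force': array([-0.73109353, -0.40377562,  0.226778  ]), 'moment': array([-0.01122072,  0.00494901,  0.02532547]), 'finger_force': 0.0, 'finger_gap': 1.002819405414679} -0.0187
scene 574.7419740898113 [0.58618051 1.20541802 0.88857164] [-0.04773284 -0.83995631 -0.54055062]
case 0.97 [269. 321.] [0.622 0.333 0.152] [0.52  0.217 0.008] [0.734 0.402 0.208]
lid 0.72 [266. 302.] [0.629 0.32  0.175] [0.536 0.215 0.129] [0.732 0.404 0.209]
bail 0.5 [347. 221.] [ 0.409 -0.238  0.016] [ 0.385 -0.273  0.002] [ 0.43
[... 1173 characters left out ...]
.146] [0.732 0.394 0.209]
mug_1 0.92 [457. 234.] [ 0.538 -0.43   0.044] [ 0.494 -0.469  0.026] [ 0.58  -0.374  0.095]
solder_spool 0.56 [303. 217.] [0.592 0.048 0.04 ] [ 0.568  0.024 -0.001] [0.618 0.072 0.046]
heat_sink 0.62 [394. 275.] [ 0.411 -0.242  0.017] [ 0.389 -0.269 -0.003] [ 0.434 -0.217  0.023]
mains_capacitor 0.66 [208. 296.] [0.357 0.367 0.026] [ 0.336  0.345 -0.003] [0.378 0.392 0.034]
screwdriver_red 0.74 [361. 255.] [ 0.475 -0.129  0.021] [ 0.434 -0.184 -0.002] [ 0.553 -0.096  0.03 ]
side_cutters 0.74 [319. 279.] [ 0.399 -0.002  0.011] [ 0.349 -0.052  0.002] [0.434 0.055 0.017]
finger_orange 0.66 [394. 276.] [ 0.409 -0.239  0.017] [ 0.391 -0.266 -0.002] [ 0.43  -0.217  0.023]
```

Run:
```python
import cv2,numpy as np
a=cv2.imread("pics/scene0.png")[200:440,130:450];b=cv2.imread("pics/top0.png")[130:310,150:390]
cv2.imwrite("pics/a1.png",cv2.resize(a,(800,600),interpolation=cv2.INTER_CUBIC));cv2.imwrite("pics/b1.png",cv2.resize(b,(800,600),interpolation=cv2.INTER_CUBIC))
```

```text
(no output)
```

View pics/a1.png

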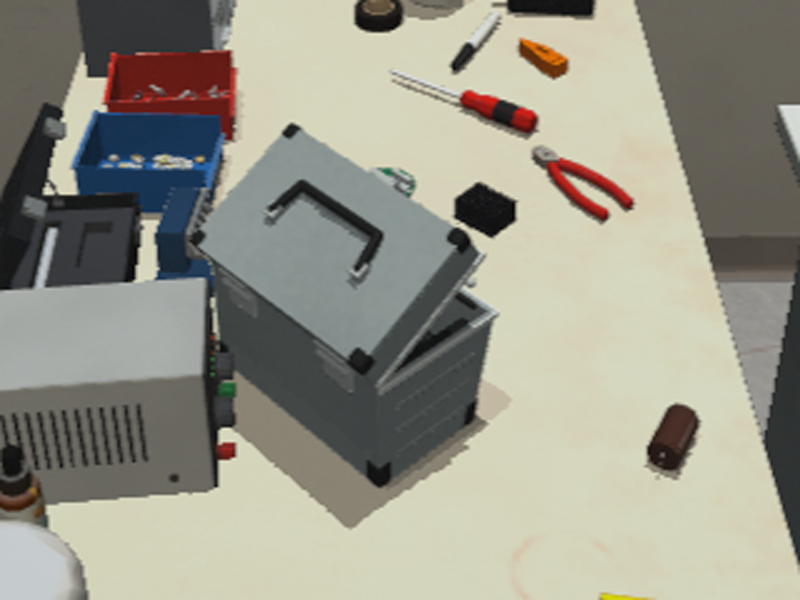

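View pics/b1.png

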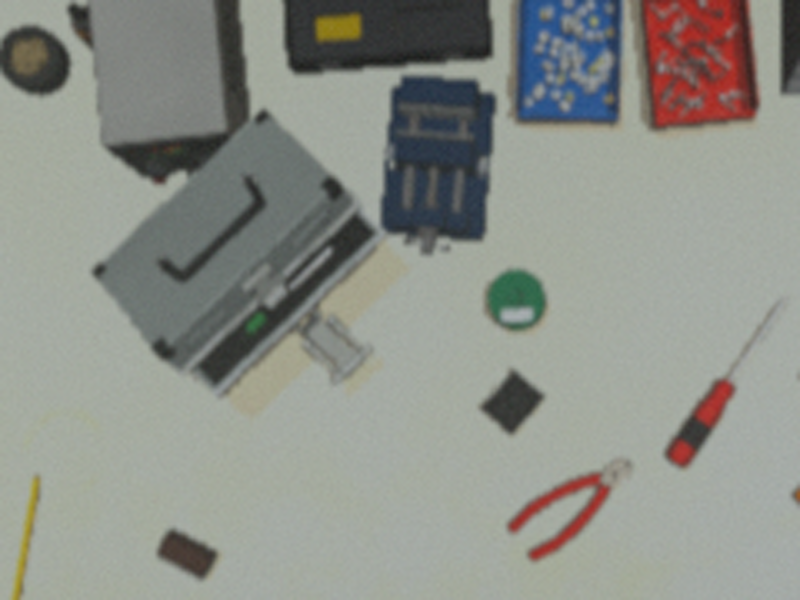

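```bash
cat > fit.py <<'E'
from h import *
def plane(P):
    best=None;rng=np.random.default_rng(0)
    for _ in range(400):
        a,b,c=P[rng.choice(len(P),3,False)];n=np.cross(b-a,c-a)
        if np.linalg.norm(n)<1e-9: continue
        n/=np.linalg.norm(n);m=abs((P-a)@n)<.003
        if best is None or m.sum()>best.sum(): best=m
    Q=P[best];c=Q.mean(0);n=np.linalg.svd(Q-c,full_matrices=False)[2][2];n*=np.sign(n[2]);return n,c,best
E
python3 - <<'E'
from fit import *
for n in("scene","top"):
    d=np.load(f"pics/{n}0.npy");w=cloud(n,d).reshape(-1,3)
    m=(w[:,2]>.125)&(w[:,0]>.5)&(w[:,0]<.76)&(w[:,1]>.17)&(w[:,1]<.42);P=w[m]
    nn,c,b=plane(P);Q=P[b];th=np.arccos(nn[2]);yaw=np.arctan2(nn[1],nn[0])
    ex=np.array([np.cos(yaw),np.sin(yaw),0]);ey=np.array([-ex[1],ex[0],0]);ez=nn;up=np.cross(nn,ey)
    # opening tilts normal towards hinge (+x case)
    fx=-np.cross(nn,ey) if np.dot(-np.cross(nn,ey),ex)>0 else np.cross(nn,ey)
    a=Q@fx;yy=Q@ey
    print(n,len(Q),"theta",th,"yaw",yaw,"inplane x",np.percentile(a,[.5,99.5]),np.ptp(np.percentile(a,[.5,99.5])),"y",np.percentile(yy,[.5,99.5]),np.ptp(np.percentile(yy,[.5,99.5])),"n.c",nn@c,c)
    # body rim front
    m=(w[:,2]>.100)&(w[:,2]<.117)&(w[:,0]>.5)&(w[:,0]<.76)&(w[:,1]>.17)&(w[:,1]<.42);B=w[m]
    print(" rim x_case pct",np.percentile(B@ex,[1,5,50,95]),"y",np.percentile(B@ey,[1,99]))
E
```

```text
scene 4813 theta 0.5260428312801971 yaw 0.7504014585420757 inplane x [0.43169476 0.58531687] 0.15362210959418088 y [-0.32144266 -0.11251433] 0.20892833563508909 n.c 0.4940628171908937 [0.64055886 0.30942919 0.17676141]
 rim x_case pct [0.58300234 0.5876081  0.71216361 0.82947854] y [-0.31696009 -0.10907767]
top 1935 theta 0.51741436297788 yaw 0.741263652312339 inplane x [0.43885287 0.60191322] 0.16306035295185228 y [-0.31317677 -0.10617847] 0.20699829511138862 n.c 0.4918073039741475 [0.64466946 0.30503244 0.17802581]
 rim x_case pct [0.58599869 0.58707672 0.59526941 0.78637186] y [-0.31631225 -0.10406925]
```

```bash
cat >> h.py <<'E'
yaw=.745; O=np.array([.651*np.cos(yaw)+.213*np.sin(yaw),.651*np.sin(yaw)-.213*np.cos(yaw),0])
try:
    yaw,ox,oy=np.load("pose.npy");O=np.array([ox,oy,0])
except Exception: pass
def W(x,y,z):  # case mm -> world m
    c,s=np.cos(yaw),np.sin(yaw);return O+np.array([c*x-s*y,s*x+c*y,z])/1000
def ori(alpha,sgn=1): # lean alpha from straight down, fingers pointing towards +x case; tool y along case y
    c,s=np.cos(yaw),np.sin(yaw);ex=np.array([c,s,0]);y=sgn*np.array([-s,c,0])
    z=np.sin(alpha)*ex-np.array([0,0,np.cos(alpha)])
    return R.from_matrix(np.stack([np.cross(y,z),y,z],1)).as_quat()
def le(th): # lid_edge
    return 65-120*np.cos(th)+40*np.sin(th),110+40*np.cos(th)+120*np.sin(th)
E
python3 - <<'E'
from h import *
print(O)
for sg in(1,-1):
    for a,p in((0,W(-20,0,240)),(0,W(-55,0,150)),(0,W(-130,0,70)),(0,W(-78,0,105)),(1.05,W(-70,0,33)),(1.05,W(-120,0,80)),(1.15,W(-70,0,33))):
        q=solver.inverse_kinematics(p,ori(a,sg));print(sg,a,np.round(p,3),None if q is None else np.round(q,2))
E
```

```text
[0.62295022 0.28478593 0.        ]
1 0 [0.608 0.271 0.24 ] [-0.29  0.65 -0.29  1.35  0.19  1.17  1.71]
1 0 [0.583 0.247 0.15 ] [-0.26  0.69 -0.3   1.57  0.24  0.93  1.68]
1 0 [0.527 0.197 0.07 ] [-0.22  0.7  -0.28  1.84  0.3   0.64  1.64]
1 0 [0.566 0.232 0.105] [-0.25  0.71 -0.29  1.67  0.27  0.8   1.65]
1 1.05 [0.571 0.237 0.033] [ 0.49  1.42 -1.15  2.34  2.95  0.99 -0.17]
1 1.05 [0.535 0.203 0.08 ] None
1 1.15 [0.571 0.237 0.033] [ 0.52  1.51 -1.16  2.36  3.1   1.04 -0.15]
-1 0 [0.608 0.271 0.24 ] [-0.72  0.68  0.5   1.37 -0.33  1.18 -1.01]
-1 0 [0.583 0.247 0.15 ] [-0.7   0.71  0.46  1.58 -0.37  0.94 -0.94]
-1 0 [0.527 0.197 0.07 ] [-0.64  0.72  0.4   1.85 -0.43  0.65 -0.82]
-1 0 [0.566 0.232 0.105] [-0.68  0.73  0.43  1.69 -0.4   0.81 -0.9 ]
-1 1.05 [0.571 0.237 0.033] [ 0.41  1.28 -0.96  2.34  3.11  0.97  2.7 ]
-1 1.05 [0.535 0.203 0.08 ] None
-1 1.15 [0.571 0.237 0.033] [ 0.44  1.37 -0.97  2.36  3.25  1.05  2.71]
```

Run:
```python
from h import *
ctrl.grab(20)
x,z=le(.56);q=ori(0,-1)
ctrl.move_ptp(W(x,0,z+25),q)
for th in(.45,.3,.15,.04):
    x,z=le(th);r=ctrl.move_l(W(x,0,z+1),max_speed=.12,contact_N=25);print(th,r,ctrl.sense()["contact_force"])
r=ctrl.move_l(W(-55,0,148),max_speed=.04,contact_N=18);s=ctrl.sense();print(r,s["tcp_pos"],s["contact_force"])
ctrl.sleep(.2)
ctrl.move_l(W(-55,0,200),max_speed=.2)
ctrl.move_ptp(W(-190,0,260),ori(0,-1))
ctrl.ungrasp()
for n in("scene","top"):
    im,d=eyes.get_image(n);cv2.imwrite(f"pics/{n}1.png",im[:,:,::-1]);np.save(f"pics/{n}1.npy",d)
    print([(k,[(round(r["conf"],2),np.round(r["xy"],1)) for r in finder.cut_out(n,k)[:2]]) for k in("lever","bail","bail_bar","lever_tip","keeper_seat")])
print(ctrl.sense()["t"])
a=cv2.imread("pics/top1.png")[150:300,160:360];cv2.imwrite("pics/a2.png",cv2.resize(a,(800,600),interpolation=cv2.INTER_CUBIC))
```

```text
0.45 False [ 0.53212274  0.29774747 -0.40515216]
0.3 False [ 0.01583343  0.55531812 -0.33458525]
0.15 False [-0.0476646   0.77593224 -0.00274765]
0.04 False [-0.10058611  0.13381159  0.31852665]
True [0.58415446 0.24825817 0.15067329] [-1.10340133 -0.98318174  5.27848843]
[('lever', []), ('bail', []), ('bail_bar', []), ('lever_tip', []), ('keeper_seat', [(0.96, array([274.8, 309. ]))])]
[('lever', []), ('bail', []), ('bail_bar', [(0.54, array([322.5, 279.5]))]), ('lever_tip', []), ('keeper_seat', [(0.67, array([220.4, 206.8]))])]
7.9833
```

View pics/a2.png

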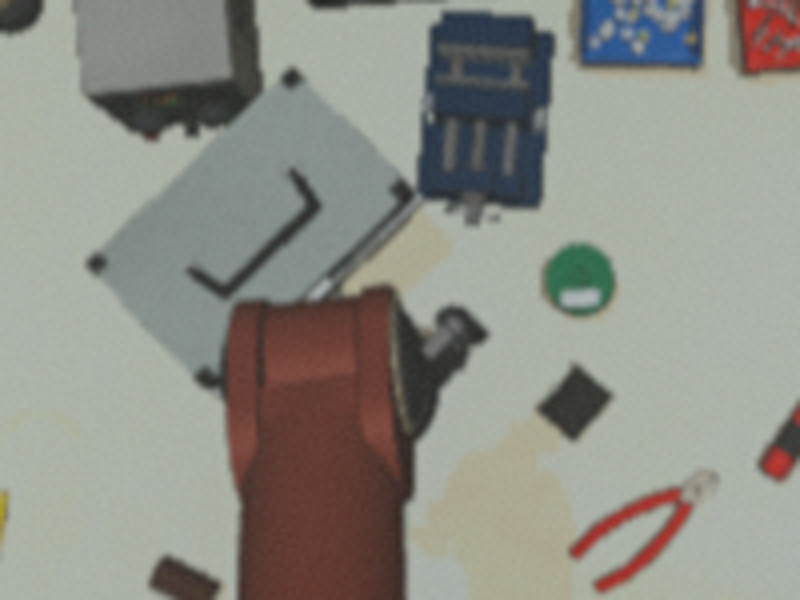

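Run:
```python
from fit import *
q=np.array(ctrl.sense()["joints"]);q[0]+=.6;ctrl.move_j(q)
for n in("scene","top"):
    im,d=eyes.get_image(n);cv2.imwrite(f"pics/{n}2.png",im[:,:,::-1]);np.save(f"pics/{n}2.npy",d)
    w=cloud(n,d).reshape(-1,3)
    m=(abs(w[:,2]-.152)<.007)&(np.hypot(w[:,0]-O[0],w[:,1]-O[1])<.15);P=w[m];nn,c,b=plane(P);P=P[b]
    yw=np.arctan2(nn[1],nn[0])
    (cx,cy),sz,ang=cv2.minAreaRect((P[:,:2]*1000).astype(np.float32));print(n,len(P),"tilt",np.arccos(nn[2]),yw,"z",c,"rect",cx,cy,sz,np.deg2rad(ang))
    for k in("lever","bail"):
        for r in finder.cut_out(n,k)[:1]:
            L=w.reshape(480,640,3)[r["region"]];L=L[np.isfinite(L[:,0])];c,s=np.cos(yaw),np.sin(yaw);e=(L-O)@np.array([[c,-s,0],[s,c,0],[0,0,1]])*1000
            print(k,r["conf"],len(e));e=e[(e[:,2]>40)&(e[:,0]<-68)]
            for lo in range(-160,-60,8):
                g=e[(e[:,0]>=lo)&(e[:,0]<lo+8)]
                if len(g): print(lo,len(g),"y",np.round(g[:,1].min()),np.round(g[:,1].max()),"med",np.round(np.median(g,0)),"z",np.round(np.percentile(g[:,2],[5,95])))
print(ctrl.sense()["t"])
a=cv2.imread("pics/top2.png")[195:255,210:290];cv2.imwrite("pics/a3.png",cv2.resize(a,(800,600),interpolation=cv2.INTER_CUBIC))
```

```text
scene 3818 tilt 0.0211482829871593 0.8281717690049665 z [0.62166018 0.29269308 0.15211853] rect 622.9912109375 284.349853515625 (133.06265258789062, 214.24911499023438) 0.7485010651798092
top 2148 tilt 0.02276486827717486 0.6567938806749772 z [0.623463   0.28734998 0.15090867] rect 624.9094848632812 287.3826904296875 (132.48666381835938, 211.27503967285156) 0.7389429134484876
lever 0.76 195
-128 23 y -20.0 22.0 med [-122.    0.   57.] z [53. 62.]
-120 30 y -22.0 20.0 med [-116.   -1.   56.] z [53. 63.]
-112 18 y -9.0 9.0 med [-108.    1.   62.] z [55. 66.]
-104 23 y -17.0 17.0 med [-99.   0.  66.] z [61. 76.]
-96 32 y -18.0 19.0 med [-92.   1.  74.] z [69. 79.]
-88 35 y -18.0 19.0 med [-84.  -0.  80.] z [73. 85.]
-80 9 y -13.0 20.0 med [-79.   2.  83.] z [77. 88.]
bail 0.67 159
-128 17 y -20.0 20.0 med [-122.   -2.   57.] z [54. 62.]
-120 29 y -20.0 20.0 med [-116.    0.   55.] z [53. 64.]
-112 18 y -9.0 9.0 med [-108.    1.   62.] z [55. 66.]
-104 17 y -13.0 9.0 med [-100.    0.   65.] z [61. 75.]
-96 28 y -15.0 17.0 med [-92.   1.  74.] z [69. 79.]
-88 32 y -16.0 18.0 med [-84.   1.  79.] z [73. 85.]
-80 7 y -13.0 13.0 med [-79.  -3.  83.] z [79. 89.]
9.4333
```

View pics/a3.png

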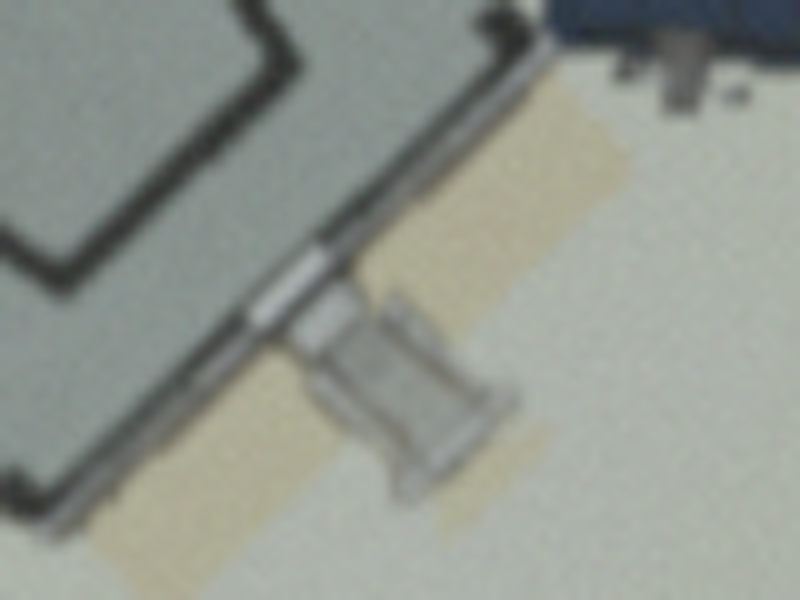

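```bash
python3 - <<'E'
import numpy as np
np.save("pose.npy",[.744,.6236,.2854])
E
cat >> h.py <<'E'
def tcp(B,al,back=16,out=4): # bar centre (x,z) case mm -> TCP world
    zx,zz=np.sin(al),-np.cos(al); ux,uz=-np.cos(al),-np.sin(al) # u: outward side
    return W(B[0]+back*zx+out*ux,0,B[1]+back*zz+out*uz)
def C(p): # world -> case mm
    c,s=np.cos(yaw),np.sin(yaw);d=(np.asarray(p)-O)*1000;return np.array([c*d[0]+s*d[1],-s*d[0]+c*d[1],d[2]])
E
python3 - <<'E'
from h import *
K,Rm,t=cam("top")
def ray(u,v,z):
    r=Rm.T@np.linalg.inv(K)@[u,v,1];o=-Rm.T@t;return C(o+r*(z-o[2])/r[2])
f=lambda a,b:(210+a/10-.45,195+b/10-.45)
print("bar",ray(*f(455,443),.059),"ends",ray(*f(395,490),.057),ray(*f(515,395),.057))
print("keeper",ray(*f(325,310),.125),"lid edge",ray(*f(288,285),.151), ray(*f(240,322),.15),ray(*f(330,240),.15))
print(C(ctrl.sense()["tcp_pos"]))
for B,al in(((-121,120),.3),((-121,57),.3),((-112,100),0),((-77,122),0)):
    for sg in(1,-1):
        q=solver.inverse_kinematics(tcp(B,al),ori(al,sg));print(sg,None if q is None else np.round(q,2))
# lean options for the press
for az in np.arange(-.6,.5,.2):
  for al in(.8,.95,1.1):
    for roll in(0,np.pi/2,np.pi,-np.pi/2):
      row=[]
      for p in(W(-120,0,75),W(-95,0,50),W(-75,0,34)):
        a=yaw+az;ex=np.array([np.cos(a),np.sin(a),0]);z=np.sin(al)*ex-[0,0,np.cos(al)];y=np.array([-np.sin(a),np.cos(a),0])
        m=R.from_matrix(np.stack([np.cross(y,z),y,z],1))*R.from_euler("z",roll)
        q=solver.inverse_kinematics(p,m.as_quat());row.append(0 if q is None else 1)
      if sum(row)>1: print(round(az,1),al,round(roll,2),row,np.round(q,2))
E
```

```text
bar [-120.94227514   -0.53713572   59.        ] ends [-118.21656729   23.23073611   57.        ] [-122.79980143  -24.35265964   57.        ]
keeper [-75.45915466  -3.25535651 125.        ] lid edge [-67.76955071  -1.79064637 151.        ] [-65.65568904  15.89101452 150.        ] [-66.50793371 -19.74187329 150.        ]
[-390.52364131 -222.94554198  259.8951766 ]
1 [ 0.34  0.87 -1.15  2.01  1.25  0.75  0.81]
-1 [-0.39  0.58  0.08  2.03 -0.57  0.3  -0.63]
1 [ 0.15  0.83 -0.78  2.05  1.33  0.44  0.72]
-1 [-0.3   0.69 -0.06  2.07 -0.65  0.13 -0.54]
1 [ 0.22  0.98 -1.15  1.78  1.01  1.11  1.02]
-1 [-0.58  0.7   0.27  1.8  -0.28  0.68 -0.97]
1 [ 0.17  0.98 -1.15  1.66  0.96  1.17  1.08]
-1 [-0.59  0.71  0.28  1.69 -0.26  0.78 -1.02]
-0.6 0.8 0 [0, 1, 1] [ 0.11  1.22 -1.15  2.29  2.29  1.45 -0.65]
-0.6 0.8 1.57 [0, 1, 1] [ 0.11  1.22 -1.15  2.29  2.29  1.45 -2.22]
-0.6 0.8 3.14 [0, 1, 1] [-0.31  0.88 -0.39  2.31  2.5   0.96  1.9 ]
-0.6 0.8 -1.57 [0, 1, 1] [ 0.11  1.22 -1.15  2.29  2.29  1.45  0.92]
-0.4 0.8 0 [0, 1, 1] [ 0.21  1.22 -1.15  2.32  2.41  1.28 -0.48]
-0.4 0.8 1.57 [0, 1, 1] [ 0.
[... 1886 characters left out ...]
1.14  2.1   2.16  0.33 -0.89]
0.4 0.8 3.14 [1, 1, 1] [ 0.54  1.22 -1.14  2.1   2.16  0.33 -2.46]
0.4 0.8 -1.57 [1, 1, 1] [ 0.47  1.1  -0.96  2.1   2.7   0.2   1.65]
0.4 0.95 0 [1, 1, 1] [ 0.61  1.31 -1.15  2.13  2.61  0.3   0.36]
0.4 0.95 1.57 [1, 1, 1] [ 0.61  1.31 -1.15  2.13  2.61  0.3  -1.21]
0.4 0.95 3.14 [1, 1, 1] [ 0.61  1.31 -1.15  2.13  2.61  0.3  -2.79]
0.4 0.95 -1.57 [1, 1, 1] [ 0.61  1.31 -1.15  2.13  2.61  0.3   1.93]
0.4 1.1 0 [1, 1, 1] [ 0.67  1.42 -1.15  2.14  3.03  0.29  0.07]
0.4 1.1 1.57 [1, 1, 1] [ 0.67  1.42 -1.15  2.14  3.03  0.29 -1.5 ]
0.4 1.1 3.14 [1, 1, 1] [ 0.59  1.3  -0.97  2.14  3.66  0.34  2.51]
0.4 1.1 -1.57 [1, 1, 1] [ 0.67  1.42 -1.15  2.14  3.03  0.29  1.64]
```

Run:
```python
from h import *
B=(-121,56.5);al=.3
ctrl.move_ptp(tcp((-125,115),al),ori(al,-1))
print(ctrl.move_l(tcp(B,al),max_speed=.12,contact_N=8))
f0=ctrl.sense()["contact_force"]
ctrl.grab(25);s=ctrl.sense()
print("gap",s["finger_gap"],s["finger_force"],s["contact_force"]-f0,C(s["tcp_pos"]),s["t"])
im,d=eyes.get_image("top");cv2.imwrite("pics/a4.png",cv2.resize(im[185:275,195:315][:,:,::-1],(800,600),interpolation=cv2.INTER_CUBIC))
```

```text
False
gap 0.5581074300013703 25.676344335079193 [ 1.81401796 -1.86318794  1.53446171] [-119.46793848   -1.5886179    40.70649964] 11.9417
```

View pics/a4.png

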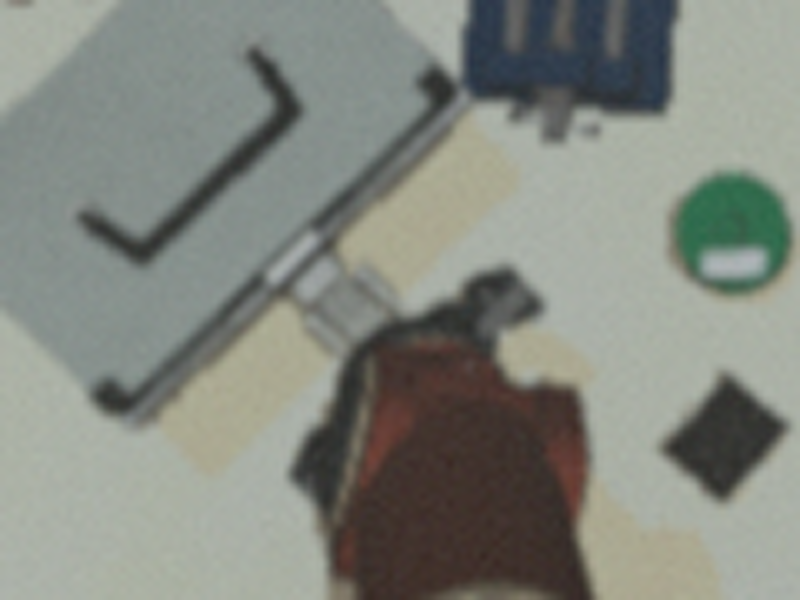

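```bash
sed -i 's/return W(B\[0\]+back\*zx+out\*ux,0,/return W(B[0]+back*zx+out*ux,-1.5,/' h.py
python3 - <<'E'
from h import *
f0=ctrl.sense()["contact_force"]
for B,al in(((-117,75),.3),((-114,95),.15),((-108,115),0),((-98,135),0)):
    ctrl.move_l(tcp(B,al),ori(al,-1),max_speed=.06);s=ctrl.sense()
    print(B,C(s["tcp_pos"])-C(tcp(B,al)),s["contact_force"]-f0,"gap",s["finger_gap"],s["finger_force"])
im,d=eyes.get_image("top");cv2.imwrite("pics/a5.png",cv2.resize(im[185:275,195:315][:,:,::-1],(800,600),interpolation=cv2.INTER_CUBIC))
print(s["t"])
E
```

```text
(-117, 75) [-0.79836728 -0.13690154 -0.15835711] [-1.0167521  -2.0197307  -0.44477809] gap 0.560893678137303 25.97753405570984
(-114, 95) [ 1.8783183  -0.20102885  0.12523429] [ 1.92890623  0.98870953 -2.09333203] gap 0.5595091998644866 26.027035117149353
(-108, 115) [-0.0772921  -0.22611991 -0.98380148] [ 1.3193894  -0.31518808 -3.16875549] gap 0.5569016829764624 26.390932202339172
(-98, 135) [-1.32496307 -0.30175717 -0.29553176] [ 0.81173604 -0.87933258 -0.54579291] gap 0.558063448319238 26.924325227737427
13.9583
```

View pics/a5.png

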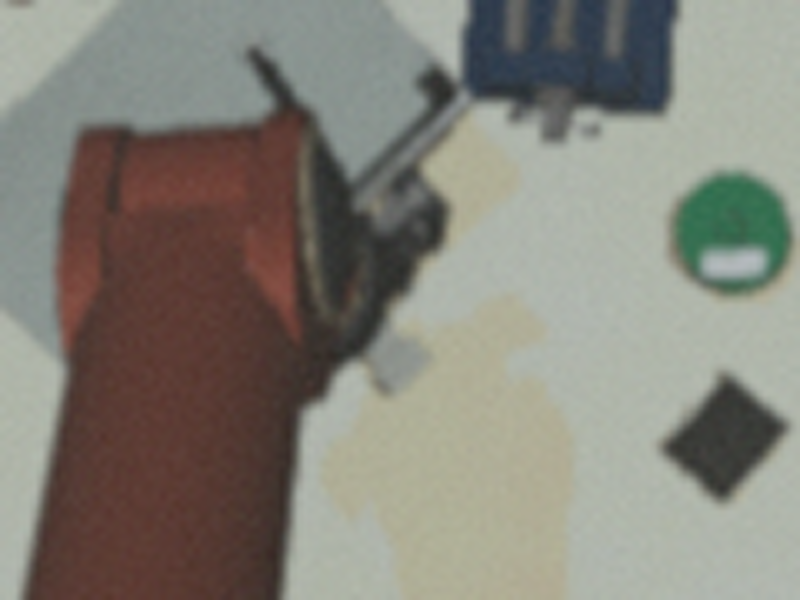

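Run:
```python
from h import *
f0=ctrl.sense()["contact_force"]
def go(B,**k):
    r=ctrl.move_l(tcp(B,0),max_speed=k.pop("v",.05),**k);s=ctrl.sense();e=C(s["tcp_pos"])-C(tcp((0,0),0))
    f=s["contact_force"]-f0;c,sn=np.cos(yaw),np.sin(yaw)
    print(B,r,"at",e.round(1),"F",np.round([c*f[0]+sn*f[1],-sn*f[0]+c*f[1],f[2]],1));return r
go((-86,135));go((-77,134));ctrl.sleep(.2);go((-77,131))
for z in(129,127,125,123.5,122): go((-77,z),v=.03,contact_N=6)
print(ctrl.sense()["t"])
```

```text
(-86, 135) False at [-85.3  -0.4 135.2] F [-0.2  0.1  2.1]
(-77, 134) False at [-76.2  -0.4 133.8] F [-1.1  0.9  1. ]
(-77, 131) False at [-76.4  -0.4 130.9] F [-0.   0.1  1.1]
(-77, 129) False at [-75.6  -0.4 129.2] F [ 0.7 -1.1  1.8]
(-77, 127) False at [-75.4  -0.4 127.4] F [1.8 0.4 2.9]
(-77, 125) False at [-75.4  -0.4 126. ] F [ 0.5 -0.   6.4]
(-77, 123.5) False at [-75.4  -0.4 125.2] F [-0.6  0.9  9.4]
(-77, 122) False at [-75.3  -0.5 124.9] F [-1.9  1.9 15.7]
16.4333
```

```bash
cat > go.py <<'E'
from h import *
f0=np.array([0.0,0,0])
def go(B,**k):
    r=ctrl.move_l(tcp(B,0),max_speed=k.pop("v",.05),**k);s=ctrl.sense();e=C(s["tcp_pos"])-C(tcp((0,0),0))
    f=s["contact_force"]-f0;c,sn=np.cos(yaw),np.sin(yaw)
    print(B,r,"at",e.round(1),"F",np.round([c*f[0]+sn*f[1],-sn*f[0]+c*f[1],f[2]],1));return r
E
python3 - <<'E'
from go import *
for B in((-76,125),(-78,125),(-79.5,125),(-81,125),(-79,125),(-76,125),(-74,125),(-72.5,125)): go(B,v=.03)
print(ctrl.sense()["t"])
E
```

```text
(-76, 125) False at [-75.4  -0.4 125.7] F [-0.2 -4.2  6.7]
(-78, 125) False at [-75.6  -0.4 125.8] F [ 3.5 -5.1  5.6]
(-79.5, 125) False at [-75.6  -0.4 125.9] F [ 4.2 -4.8  3.7]
(-81, 125) False at [-75.7  -0.4 126. ] F [ 7.5 -5.9  1.1]
(-79, 125) False at [-75.6  -0.4 125.9] F [ 4.1 -5.1  3.6]
(-76, 125) False at [-75.5  -0.4 125.6] F [ 0.  -4.7  6.6]
(-74, 125) False at [-75.4  -0.4 125.5] F [-3.  -3.6  9. ]
(-72.5, 125) False at [-74.5  -0.5 125.4] F [-2.8 -4.2  9.4]
18.4417
```

Run:
```python
from go import *
go((-76,125.3));ctrl.ungrasp()
ctrl.move_l(tcp((-80,190),0),max_speed=.15)
# pre-press pose, clear of case, leaning
q=np.array(ctrl.sense()["joints"]);q[0]+=.5;ctrl.move_j(q)
im,d=eyes.get_image("top");np.save("pics/top6.npy",d);cv2.imwrite("pics/a6.png",cv2.resize(im[195:255,210:290][:,:,::-1],(800,600),interpolation=cv2.INTER_CUBIC))
w=cloud("top",d).reshape(-1,3)
e=np.array([C(p) for p in w[(abs(w[:,0]-.55)<.1)&(abs(w[:,1]-.22)<.1)]])
e=e[(abs(e[:,1]+1)<9)&(e[:,2]>20)&(e[:,0]<-60)]
for lo in range(-140,-60,6):
    g=e[(e[:,0]>=lo)&(e[:,0]<lo+6)]
    if len(g): print(lo,len(g),np.round(np.median(g,0)))
print(ctrl.sense()["t"])
```

```text
(-76, 125.3) False at [-75.5  -0.4 125.8] F [ 0.2 -5.2  6.6]
-134 4 [-130.   -2.   56.]
-128 12 [-125.   -1.   57.]
-122 12 [-119.   -1.   58.]
-116 11 [-113.   -0.   64.]
-110 13 [-107.   -0.   71.]
-104 10 [-101.   -1.   72.]
-98 13 [-95.  -0.  75.]
-92 12 [-89.  -3.  80.]
-86 21 [-83.  -2.  87.]
-80 16 [-78.  -0. 121.]
-74 21 [-71.  -1. 134.]
-68 16 [-64.  -1. 144.]
-62 4 [-61.  -1. 151.]
20.9417
```

View pics/a6.png

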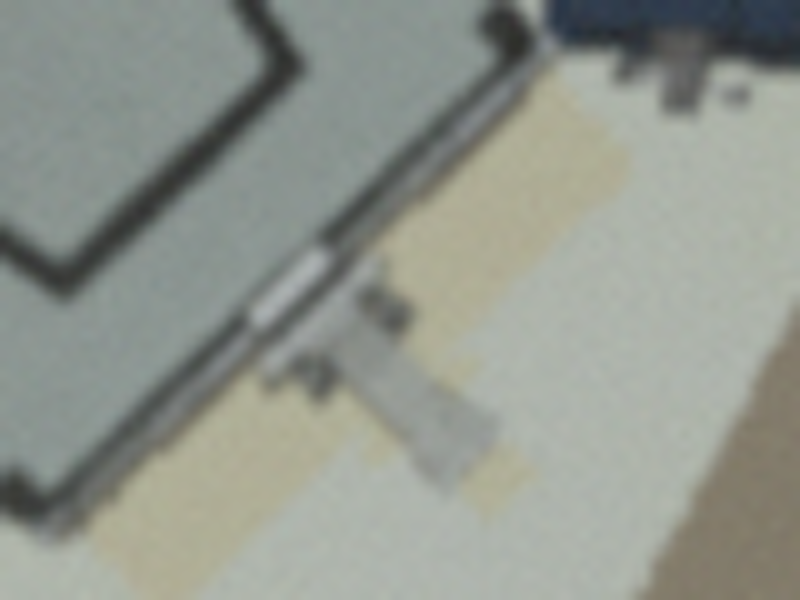

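```bash
cat > fk.py <<'E'
from h import *
from scipy.optimize import least_squares
import itertools
def chain(q,p,sg):
    e=lambda a,t:R.from_euler(a,t).as_matrix()
    h,l1,l2,l3,o1,o2=p
    M=e("z",-q[0])@e("y",q[1]);el=np.array([0,0,h])+M@[o1,0,l1]
    M=M@e("z",sg[0]*q[2])@e("y",q[3]);wr=el+M@[o2,0,l2]
    M=M@e("z",sg[1]*q[4])@e("y",q[5]);t=wr+M@[0,0,l3]
    return el,wr,t,M
def lean(al,az=.2,roll=0):
    a=yaw+az;ex=np.array([np.cos(a),np.sin(a),0]);z=np.sin(al)*ex-[0,0,np.cos(al)];y=np.array([-np.sin(a),np.cos(a),0])
    return (R.from_matrix(np.stack([np.cross(y,z),y,z],1))*R.from_euler("z",roll)).as_quat()
E
python3 - <<'E'
from fk import *
D=[]
for p,o in((W(-20,0,240),ori(0,1)),(W(-130,0,70),ori(0,-1)),(W(-78,0,105),ori(.2,1)),(W(-120,0,100),ori(.4,-1)),(W(-75,0,34),lean(1.05)),(W(-100,0,60),lean(.9)),(W(-130,0,200),lean(1.05)),(W(-20,80,240),ori(0,1))):
    q=solver.inverse_kinematics(p,o);print(None if q is None else np.round(q,2))
    if q is not None: D.append((q,p))
s=ctrl.sense();D.append((s["joints"],s["tcp_pos"]))
best=None
for sg in itertools.product((1,-1),(1,-1)):
    f=least_squares(lambda x:np.concatenate([chain(q,x,sg)[2]-p for q,p in D]),[.3,.4,.4,.25,0,0])
    print(sg,f.cost,f.x.round(3))
    if best is None or f.cost<best[0]: best=(f.cost,f.x,sg)
np.savez("fk.npz",x=best[1],sg=best[2])
P,sg=best[1],best[2]
q0=s["joints"]
for nm,p in(("hi",W(-150,0,230)),("hi2",W(-150,-30,160)),("pre",W(-125,-1,100)),("end",W(-75,-1,34))):
    q=solver.inverse_kinematics(p,lean(1.05))
    if q is None: print(nm,None);continue
    el,wr,t,M=chain(q,P,sg);print(nm,np.round(q,2),"el",el.round(2),"wr",wr.round(2))
    if nm=="hi":
        for k in np.linspace(0,1,6):
            el,wr,t,M=chain(q0+(q-q0)*k,P,sg);print("  ",el.round(2),wr.round(2),t.round(2))
E
```

```text
[ 0.07  0.87 -1.15  1.34  0.79  1.42  1.27]
[-0.58  0.71  0.3   1.85 -0.33  0.63 -0.91]
[ 0.25  0.93 -1.15  1.83  1.1   0.92  0.96]
[-0.21  0.58 -0.16  2.11 -0.66  0.12 -0.51]
[ 0.59  1.4  -1.15  2.26  2.97  0.64 -0.03]
[ 0.57  1.2  -1.15  2.28  2.71  0.56  0.  ]
[ 0.7   0.87 -1.15  2.35  3.24  0.4  -0.68]
[-0.02  0.84 -1.15  1.4   0.76  1.38  1.13]
(1, 1) 0.2729995512768297 [ 0.505  0.077 -0.203 -0.239  0.875  0.142]
(1, -1) 0.28799851981891667 [ 0.561  0.149 -0.153 -0.149  0.765  0.193]
(-1, 1) 0.05836798638894375 [ 0.011  0.398  0.381  0.039 -0.025 -0.19 ]
(-1, -1) 0.0009037705677305475 [ 0.246  0.542  0.362  0.292  0.012 -0.004]
hi [ 0.76  0.77 -1.15  2.36  3.46  0.35 -0.95] el [ 0.28 -0.26  0.63] wr [ 0.37 -0.02  0.37]
   [0.33 0.07 0.67] [ 0.6  -0.04  0.46] [ 0.6  -0.04  0.17]
   [0.34 0.   0.66] [ 0.58 -0.04  0.39] [ 0.54 -0.15  0.12]
   [ 0.35 -0.06  0.66] [ 0.54 -0.04  0.35] [ 0.58 -0.19  0.1 ]
   [ 0.34 -0.13  0.65] [ 0.49 -0.03  0.33] [ 0.64 -0.1   0.1 ]
   [ 0.32 -0.2   0.64] [ 0.43 -0.02  0.35] [0.63 0.05 0.15]
   [ 0.28 -0.26  0.63] [ 0.37 -0.02  0.37] [0.52 0.18 0.23]
hi2 [ 0.78  1.01 -1.15  2.35  3.21  0.39 -0.5 ] el [ 0.33 -0.33  0.53] wr [ 0.39 -0.05  0.3 ]
pre [ 0.67  1.2  -1.15  2.37  3.03  0.59 -0.23] el [ 0.4  -0.31  0.43] wr [ 0.39 -0.01  0.24]
end [ 0.6   1.4  -1.15  2.26  2.97  0.63 -0.03] el [ 0.44 -0.3   0.33] wr [0.42 0.03 0.18]
```

```bash
cat > press.py <<'E'
from fk import *
al=1.05;Q=lean(al);u=np.array([np.cos(al),np.sin(al)])
def pp(phi,r,gap,h=11):
    d=np.array([-np.sin(phi),-np.cos(phi)]);n=np.array([-np.cos(phi),np.sin(phi)])
    x=np.array([-73.5,88])+r*d+n*(2+h*abs(u@n)+gap);return W(x[0],-1,x[1])
E
python3 - <<'E'
from press import *
z=np.load("fk.npz");P,sg=z["x"],z["sg"]
q0=np.array(ctrl.sense()["joints"]);qh=np.array(solver.inverse_kinematics(pp(1.05,45,45),Q));print(qh.round(2),C(pp(1.05,45,45)).round(1))
v1=q0.copy();v1[1]=.25
v2=qh.copy();v2[1]-=.5
for a,b in((q0,v1),(v1,v2),(v2,qh)):
    for k in np.linspace(0,1,5):
        el,wr,t,M=chain(a+(b-a)*k,P,sg);print(el.round(2),wr.round(2),t.round(2))
for f in np.linspace(1.05,-.23,6): 
    p=pp(f,45+11*(1.05-f)/1.28,0);q=solver.inverse_kinematics(p,Q);print(C(p).round(0),None if q is None else np.round(q,2))
np.savez("via.npz",v1=v1,v2=v2,qh=qh)
E
```

```text
[ 0.69  1.16 -1.15  2.4   3.06  0.58 -0.27] [-138.7   -1.   111.2]
[0.33 0.07 0.67] [ 0.6  -0.04  0.46] [ 0.6  -0.04  0.17]
[0.29 0.06 0.7 ] [ 0.58 -0.05  0.52] [ 0.61 -0.04  0.23]
[0.24 0.05 0.73] [ 0.55 -0.05  0.57] [ 0.61 -0.04  0.29]
[0.19 0.04 0.75] [ 0.52 -0.06  0.62] [ 0.6  -0.04  0.34]
[0.14 0.03 0.77] [ 0.48 -0.07  0.67] [ 0.59 -0.04  0.4 ]
[0.14 0.03 0.77] [ 0.48 -0.07  0.67] [ 0.59 -0.04  0.4 ]
[ 0.2  -0.    0.75] [ 0.5  -0.03  0.55] [ 0.54 -0.15  0.28]
[ 0.24 -0.06  0.73] [ 0.47 -0.    0.45] [ 0.59 -0.16  0.24]
[ 0.27 -0.13  0.7 ] [0.42 0.01 0.41] [ 0.64 -0.03  0.21]
[ 0.26 -0.22  0.67] [0.35 0.01 0.4 ] [0.55 0.17 0.26]
[ 0.26 -0.22  0.67] [0.35 0.01 0.4 ] [0.55 0.17 0.26]
[ 0.3  -0.25  0.62] [ 0.36 -0.    0.36] [0.55 0.17 0.22]
[ 0.34 -0.28  0.57] [ 0.37 -0.01  0.33] [0.54 0.17 0.18]
[ 0.36 -0.3   0.51] [ 0.37 -0.01  0.29] [0.54 0.18 0.14]
[ 0.39 -0.32  0.45] [ 0.38 -0.02  0.25] [0.52 0.19 0.11]
[-116.   -1.   72.] [ 0.65  1.29 -1.15  2.35  3.01  0.62 -0.13]
[-111.   -1.   58.] [ 0.65  1.33 -1.15  2.34  3.    0.63 -0.09]
[-101.   -1.   47.] [ 0.63  1.37 -1.15  2.31  2.99  0.64 -0.06]
[-92.  -1.  40.] [ 0.62  1.39 -1.15  2.29  2.98  0.64 -0.04]
[-82.  -1.  34.] [ 0.61  1.4  -1.15  2.27  2.97  0.64 -0.03]
[-70.  -1.  31.] [ 0.59  1.41 -1.15  2.24  2.97  0.63 -0.03]
```

Run:
```python
from press import *
z=np.load("via.npz")
ctrl.move_j(z["v1"]);ctrl.grab(20);ctrl.move_j(z["v2"])
qh=solver.inverse_kinematics(pp(1.05,45,35),Q);ctrl.move_j(qh)
s=ctrl.sense();f0=s["contact_force"];print(C(s["tcp_pos"]).round(1),C(pp(1.05,45,35)).round(1),s["t"])
print("touch",ctrl.move_l(pp(1.05,45,0),max_speed=.06,contact_N=6))
for f in np.arange(.9,-.24,-.1):
    r=ctrl.move_l(pp(f,45+11*(1.05-f)/1.28,-1),max_speed=.06,contact_N=22);s=ctrl.sense()
    print(round(f,2),r,(C(s["tcp_pos"])-C(pp(f,45+11*(1.05-f)/1.28,-1))).round(1),(s["contact_force"]-f0).round(1))
    if r: break
print(s["t"])
im,d=eyes.get_image("top");cv2.imwrite("pics/a7.png",cv2.resize(im[185:275,195:315][:,:,::-1],(800,600),interpolation=cv2.INTER_CUBIC))
```

```text
[-133.1   -1.1  103.4] [-133.7   -1.   102.5] 26.1583
touch False
0.9 False [ 0.1  0.1 -0.3] [ 0.3 -0.5  0.7]
0.8 False [ 0.1 -0.  -0.2] [0.1 0.4 0.9]
0.7 False [ 0.1  0.  -0.3] [ 0.2 -1.4  0.4]
0.6 False [ 0.1  0.1 -0.4] [ 0.6 -1.   1.8]
0.5 False [ 0.1  0.1 -0.4] [-0.1 -1.   1.9]
0.4 False [-0.   0.  -0.4] [ 0.6 -1.1  0.4]
0.3 False [ 0.  -0.1 -0.5] [ 0.   0.1 -0.1]
0.2 False [ 0.1 -0.1 -0.5] [ 0.7 -0.5 -0.4]
0.1 False [ 0.3 -0.2 -0.3] [-0.6 -0.8 -0. ]
0.0 False [ 0.4 -0.3 -0.1] [ 0.1 -0.6 -0.1]
-0.1 False [ 0.4 -0.2  0. ] [ 0.8 -0.8 -0. ]
-0.2 False [-0.4  0.3 -0.4] [-1.6 -3.   1.2]
29.95
```

View pics/a7.png

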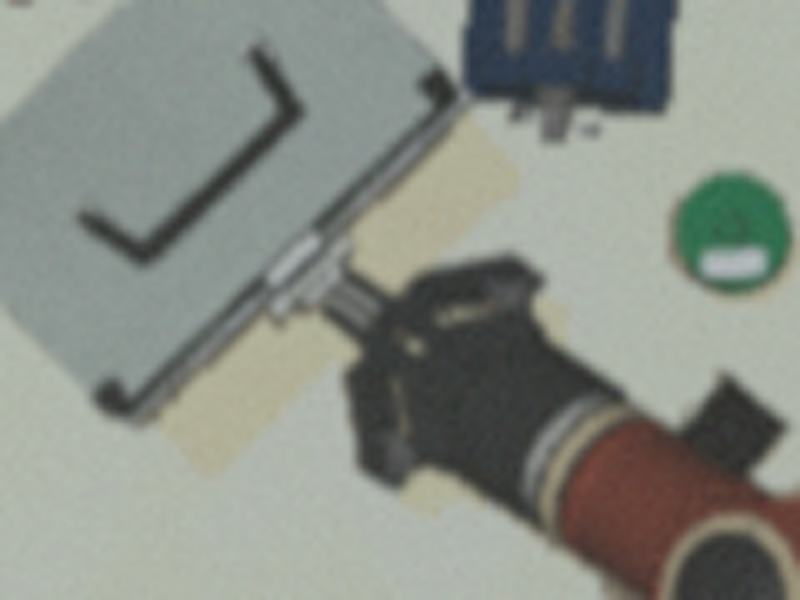

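Run:
```python
from press import *
f0=ctrl.sense()["contact_force"]
for g in(-3,-5,-8,-11):
    r=ctrl.move_l(pp(-.21,55,g),max_speed=.03,contact_N=14);s=ctrl.sense();print(g,r,C(s["tcp_pos"]).round(1),(C(s["tcp_pos"])-C(pp(-.21,55,g))).round(1),(s["contact_force"]-f0).round(1))
    if r: break
ctrl.sleep(.2)
a=pp(-.21,55,70);ctrl.move_l(a,max_speed=.1)
for n in("top","scene"):
    im,d=eyes.get_image(n);np.save(f"pics/{n}8.npy",d)
    if n=="top": cv2.imwrite("pics/a8.png",cv2.resize(im[195:255,210:290][:,:,::-1],(800,600),interpolation=cv2.INTER_CUBIC))
from fit import plane
for n in("top","scene"):
    w=cloud(n,np.load(f"pics/{n}8.npy")).reshape(-1,3);m=(abs(w[:,2]-.151)<.006)&(np.hypot(w[:,0]-O[0],w[:,1]-O[1])<.12);nn,c,b=plane(w[m])
    print(n,"tilt along case x",nn[0]*np.cos(yaw)+nn[1]*np.sin(yaw),c[2])
print(ctrl.sense()["t"])
```

```text
-3 False [-70.4  -0.6  31.4] [-2.1  0.4 -1.5] [-3.8 -5.8  2.1]
-5 False [-70.   -0.5  31.2] [-3.8  0.5 -2.1] [ -8.6 -11.6   4.1]
-8 False [-69.6  -0.3  31.1] [-6.2  0.7 -2.8] [-13.9 -21.7   8.9]
-11 False [-69.2   0.2  29.1] [-8.8  1.2 -5.4] [-17.4 -25.1   7.3]
top tilt along case x 0.01241032908570677 0.1500280521701461
scene tilt along case x 0.0036531304214905387 0.15102882804351583
32.2583
```

View pics/a8.png

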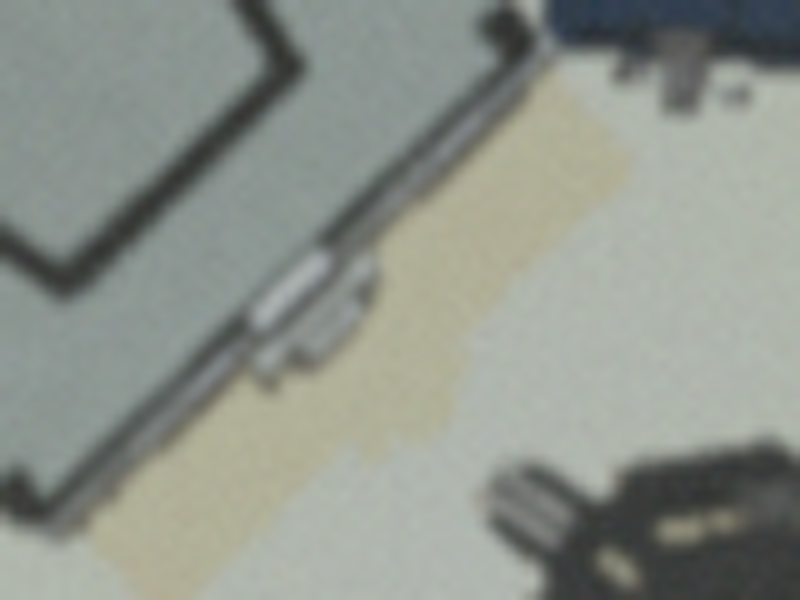

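Run:
```python
from h import *
print(finish_job())
```

```text
the job is handed in; nothing more can be done
None
```

The job is handed in with the case closed up, but `finish_job()` returned no verdict: in the last picture the bar sits in the keeper and the lever is out of sight under it. The lever met a hard stop when pressed, the lid's measured tilt dropped by about 0.010–0.017 rad (too coarse to prove the 0.005 limit), the arm was moved clear, and about 32 of the 58 s were used.

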